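# Lever open the gluing press

### The job

The glued handle in the wooden press is ready to air: flip the toggle clamp right back to release the cover, and only then lever the cover open with the flat-bladed knife through the notch at the front, and swing it back past upright so that it stays open. Move the cover with the blade only, never with the gripper or arm; then lay the knife flat on the table without dropping it, and leave everything else where it is.

Things in the scene. Friction and masses are not known exactly. Their poses are not given: they have to be found in the camera images.
- press: Fixed gluing press: pale wooden box 110 mm deep (its x), 150 mm wide (y), 50 mm high without the cover, walls 12 mm, hollow, a glued-up handle inside. Origin: centre of its underside on the table. +x points from the front wall (x = -55 mm, nearest the robot) to the hinge side; +y to the side with the toggle clamp; z up.
- notch (a point): Middle of the notch in the top of the press's front wall, on its outer face (press frame x = -55, y = 0, z = 45.5 mm; axes as the press). The notch is 46 mm wide and 9 mm high (z = 41 to 50 mm), runs through the 12 mm wall into the hollow, with the cover's underside as its roof (a steel strip on the wall marks it below): the only place where a blade gets under the cover.
- cover_hinge (a point): Middle of the cover's hinge axis, fixed (press frame x = 55, y = 0, z = 50 mm); the axis runs along the press's y. The cover lifts at its front edge and swings back over this axis.
- cover (a joint): Angle of the cover, rad: 0 shut, 1.57 upright, stop at 1.95. Plywood plate 110 x 150 x 10 mm, 90 g, no handle, edges flush with the box; shut, its underside is at z = 50 mm, its top at 60 mm. Stiff hinge (0.14 N m friction, about 2 to 3 N at the front edge): it stays where it is left. While the clamp is shut its arm bears on the cover.
- cover_lip (a point): Middle of the cover's front lower edge, 110 mm from the hinge axis; it moves with the cover.
- clamp_pivot (a point): Pivot of the toggle clamp, fixed (press frame x = 0, y = 95, z = 75 mm), axis along the press's x. Its steel arm, 14 mm wide, reaches from here over the cover to y = 41 mm, top at 79 mm, with a rubber pad on the cover; as the handle swings back, the arm lifts and ends upright here.
- clamp (a joint): Angle of the clamp's handle, rad: 0 locked (leaning 0.26 rad from upright in over the cover), 0.26 upright, stop at 1.65 (lying back almost level, pointing to the press's +y). Little friction: its weight keeps it locked, and once past 0.6 rad it drops on by itself to the stop.
- clamp_grip (a point): Centre of the clamp handle's black grip, 75 mm from the pivot; the grip is 20 mm thick and 42 mm long, its end 95 mm from the pivot; below it is a bare steel rod 10 mm thick.
- knife_center (a point): Centre of the knife's wooden handle, 14 mm above the table as it lies. Handle 80 mm long (its x), 24 mm wide (y), 28 mm high (z); 80 g in all. From its +x end runs a flat steel blade 18 mm wide, 2 mm thick, level with this point. It alone of the three wooden-handled tools has a broad flat blade; the three change places.
- knife_tip (a point): Tip of the knife's blade, mid-thickness, on the knife's long axis, 120 mm from the handle's centre along its x; same axes.
- rasp_center (a point): Bystander: round rasp, handle as the knife's, with a dark round rod 11 mm thick, end 120 mm from this handle centre along its x.
- awl_center (a point): Bystander: awl, handle as the knife's, with a thin round spike 5 mm thick, end 88 mm from this handle centre along its x.
- mallet_center (a point): Bystander: lying wooden mallet, 250 mm long along its x (head 70 mm thick from x = 40 to 140 mm, handle to x = -110 mm); the point is 35 mm above the table.
- log_center (a point): Bystander: log slice, 130 mm across, 32 mm high; its centre.
- water_center (a point): Bystander: clear water bottle, 64 mm across, 200 mm high; its centre.
- glue_center (a point): Bystander: white glue bottle, 40 mm across, 110 mm high; its centre.
- block_center (a point): Bystander: cork sanding block 80 x 50 x 30 mm; its centre.
- offcut_center (a point): Bystander: wood offcut 50 x 60 x 20 mm; its centre.
Things that resemble listed ones, but are neither listed nor needed, are in the scene too. What is shaped like the press but blue or orange is not meant.

How it is judged (in metres and radians):
On the way, in this order (a step that is already met when the one before it is completed fails the run):
1. the toggle clamp is flipped back (handle past 1.3 rad) while the cover is still shut (value of joint clamp above 1.3 rad and value of joint cover below 0.05 rad), for 0.1 s.
2. the knife's blade has levered the cover up (past 0.15 rad with the knife touching it) (value of joint cover above 0.15 rad and contact force between knife and cover above 0.2 N).
3. the cover is open past upright (beyond 1.62 rad) (value of joint cover above 1.62 rad), for 0.1 s.
At the end, for the whole second after the job is handed in: The clamp handle lies back (beyond 1.3 rad), the cover stands open past upright (beyond 1.6 rad) and still, and the knife lies level and at rest on the table top (handle centre below 30 mm, long axis within 0.17 rad of level) (value of joint clamp above 1.3 rad and value of joint cover above 1.6 rad and height (world z) of knife_center below 0.03 m and angle between knife_center's own x axis and vertical between 1.4 and 1.74 rad and linear speed of knife below 0.02 m/s and velocity of joint cover below 0.05 rad/s); the robot touches nothing.
It fails at once if the gripper or arm touches the cover (contact force between any of the fingers, the arm and cover above 1 N).
It fails at once if the knife is dropped (faster than 0.9 m/s while the fingers do not touch it) (linear speed of knife above 0.9 m/s and contact force between the fingers and knife below 0.1 N).
It fails at once if any of the other loose things (rasp, awl, mallet, log slice, bottles, block, offcut) is moved more than 30 mm (distance of any of rasp_center, awl_center, mallet_center, log_center, water_center, glue_center, block_center, offcut_center from where it was at the start of the episode above 0.03 m).
It fails at once if the cover is forced up (past 0.1 rad) against the clamp, before its handle is flipped back (below 0.8 rad) (value of joint cover above 0.1 rad and value of joint clamp below 0.8 rad).
It also fails if it takes over 64 s, if anything falls off the work surface, if the arm or the gripper's body presses on something with over 40 N, if the wrist force passes 120 N, or if a joint passes its speed limit or range.

### The arm

A 6-joint arm with a two-finger parallel gripper is mounted at the origin on the work surface. World frame = base frame: x ahead of the robot, y to its left, z up, the work surface at z = 0. Lengths are in mm, angles in rad, forces in N, time in s.
With the tool pointing down it reaches from about 350 to 975 mm from the base axis. Payload 7.1 kg.
Tool frame: the origin (TCP) lies on the mounting face of the last link; the fingertips stand 182 mm ahead of it and the grasp point (between the pads) lies 163 mm ahead of it (ctrl.tcp_to_tips is the distance from the TCP to the fingertips, in mm); z points along the fingers, y is the direction in which the jaws open and shut (so a half turn about z gives the same grasp; the last joint's range is limited). The gripper opens to 88 mm and grips with 3 to 60 N. Pads are 20 mm wide; open, the fingers measure 115 mm over their backs; the gripper's body (75 mm by 178 mm) begins 61 mm behind the grasp point.
Start: joints at [-1.326, 0.423, 1.63, -0, 1.089, -0.019], TCP at [162.988, -603.358, 404.675] pointing down, gripper open.
Joint ranges: [-3, 3], [-0.9, 2.11], [0.09, 2.58], [-1.31, 4.45], [0.11, 2.69], [-2.54, 2.54]. Speed limits (rad/s): [2.39, 2.39, 3.01, 3.14, 3.14, 3.14].

### API

Orientations are given as a rotation vector (axis times angle).
In Python, from workcell import ctrl gives the robot as it stands. The module is installed in compiled form; this text tells all that it offers.
- The arm moves only by the tool send_rows, never from a script. Its argument "commands" is a list of rows, each an object with "translation": the shift along the world's x, y, z normalised to -1 to 1, where 1 is 0.1 m, a list of three; "twist": the turn, a rotation vector about the world's x, y, z normalised to -1 to 1, where 1 is 0.5 rad, a list of three. A call has exactly 10 rows; each row is the pose to reach, as a shift and turn from the pose commanded when the call began; what a row does not reach only later rows make up. A row lasts 1/10 s, in which the tool goes at most 50 mm and 8.59 degrees, less where a joint would pass 70% of its speed; a pose out of reach is approached as far as the arm can. A call with a number of a shift or a turn outside -1 to 1 is refused whole. A call with a gripper value outside its range is refused whole. "grip" is the closure, from -1 (fully open) to 1 (shut), set as the call begins (left out, the last holds). The fingers move at their own pace and stop on an object; the grip force is fixed at half the most. Time passes only in rows, so rows that repeat a pose let the fingers close, or fill a call up. It gives the time, the measured TCP pose, the force and the opening at its end, in the units of the state.
- ctrl.get_obs(): the state, without advancing time (a new reading comes with each control period).
- ctrl.get_image(name): name is "side" or "top" or "wrist"; returns a dict with "img" (480x640x3 uint8, red, green, blue), "intrinsics" (3x3 intrinsics, pixels), "cam_to_world" (4x4, takes a point from camera to world coordinates). Camera axes: x right, y down, z forward; pixel columns grow to the right and rows downward; lengths in mm; the calibration is good to about 2 mm. The wrist camera is an equidistant fisheye: a pixel r from the principal point sees the ray r / f radians off the axis. A picture is of the moment at which its call begins. There is no depth.
- ctrl.close_job(): hands the job in, once; it reports no verdict.
The state is a dict: "t": time; "qpos": joint angles; "qvel": joint speeds; "joint_torque": joint torques, N m; "ee_pos": TCP position; "orientation": TCP orientation; "ft_force": force on the tool from outside, world axes, zero at the start; "moment": the same for the moment, N m; "width": finger opening in mm.
Only numpy, scipy, OpenCV 4.12 (cv2) and the standard library are available. Lean on these libraries where they do the work, as an engineer would, in place of code of your own. Each camera call takes 0.05 s, during which the arm holds its last target. There are 200 camera calls.

## Working session

There is one attempt and no reset: what is moved stays moved. The work goes in short steps, Python scripts to look and compute and a tool call to move; the robot and the scene stay as the last step left them, time stands still between calls to the robot, and variables do not carry over. Pictures are saved under pics/ and viewed, about 8 in all and at most 12, crops included, and the job is handed in when it is done.

Besides the shell and the picture viewer there is one more tool, called after "Call:" as name([rows], argument=value, ...), one row to a line, values as JSON. send_rows: Moves the arm, as the interface text tells. Its arguments: {"type":"object","properties":{"commands":{"type":"array","items":{"type":"object","properties":{"translation":{"type":"array","items":{"type":"number"}},"twist":{"type":"array","items":{"type":"number"}}}}},"grip":{"type":"number"}},"required":["commands"]}

```bash
mkdir -p pics
python3 - <<'E'
from workcell import ctrl
import cv2,pickle
o=ctrl.get_obs();print({k:o[k] for k in('t','ee_pos','orientation','ft_force','width')},ctrl.tcp_to_tips)
for n in('top','side'):
    d=ctrl.get_image(n);cv2.imwrite(f'pics/{n}0.png',d['img'][:,:,::-1]);pickle.dump(d,open(f'pics/{n}0.pkl','wb'))
    print(n,d['intrinsics'],d['cam_to_world'])
E
```

```text
{'t': 0.0, 'ee_pos': array([ 162.94330448, -603.09258043,  403.91493572]), 'orientation': array([-3.11279766e+00, -4.12951523e-01,  2.37483599e-04]), 'ft_force': array([ 0.00776686,  0.00769983, -0.41577645]), 'width': 88.00177289917418} 182.0
top [[560.48759171   0.         316.66539027]
 [  0.         560.48759171 247.67519672]
 [  0.           0.           1.        ]] [[-2.20016777e-02 -9.98296394e-01  5.40392140e-02  4.39083704e+02]
 [-9.99635774e-01  2.11218758e-02 -1.67983894e-02  2.73692338e+00]
 [ 1.56283620e-02 -5.43891242e-02 -9.98397505e-01  1.39226597e+03]
 [ 0.00000000e+00  0.00000000e+00  0.00000000e+00  1.00000000e+00]]
side [[496.8747325    0.         326.54283965]
 [  0.         496.8747325  241.96867036]
 [  0.           0.           1.        ]] [[-9.45005211e-01 -2.41261479e-01  2.20812250e-01  2.74516242e+02]
 [-3.26565427e-01  6.59127486e-01 -6.77425995e-01  7.74498318e+02]
 [ 1.78933746e-02 -7.12280742e-01 -7.01666567e-01  9.37571923e+02]
 [ 0.00000000e+00  0.00000000e+00  0.00000000e+00  1.00000000e+00]]
```

View pics/top0.png

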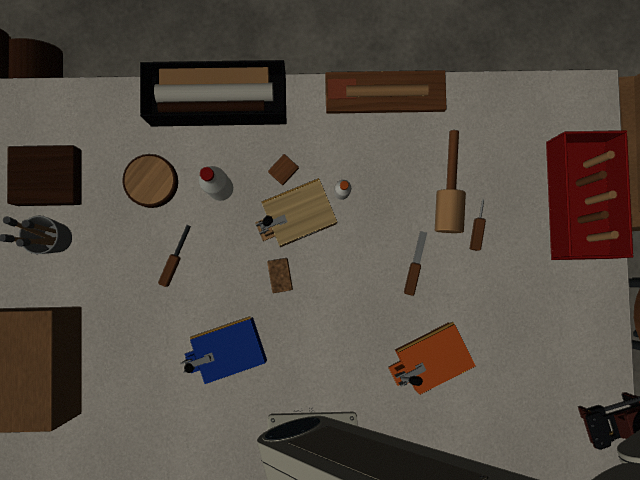

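View pics/side0.png

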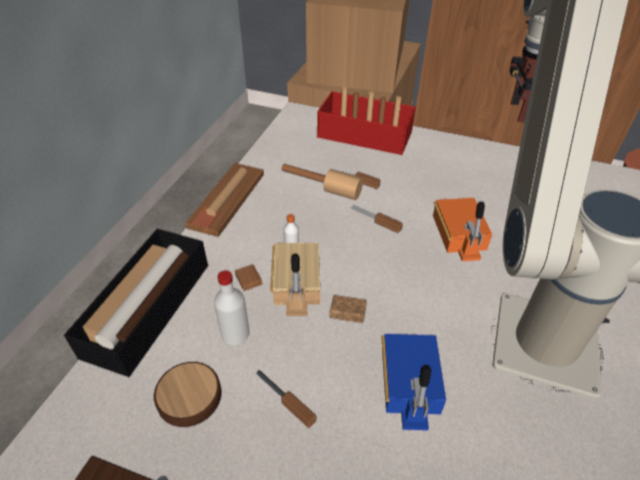

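The top view shows the pale press at about (297,212). The knife, with its broad light blade, has its handle at (412,278) and tip at (422,233). The rasp is at (172,262) and the awl at (478,230). I'll zoom in on the press and knife.

Run:
```python
import cv2,numpy as np
a=cv2.imread('pics/top0.png')
p=cv2.resize(a[165:265,245:355],None,fx=5,fy=5,interpolation=cv2.INTER_CUBIC)
k=cv2.resize(a[220:320,395:445],None,fx=5,fy=5,interpolation=cv2.INTER_CUBIC)
cv2.imwrite('pics/crop0.png',np.hstack([p,k]))
```

```text
(no output)
```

View pics/crop0.png

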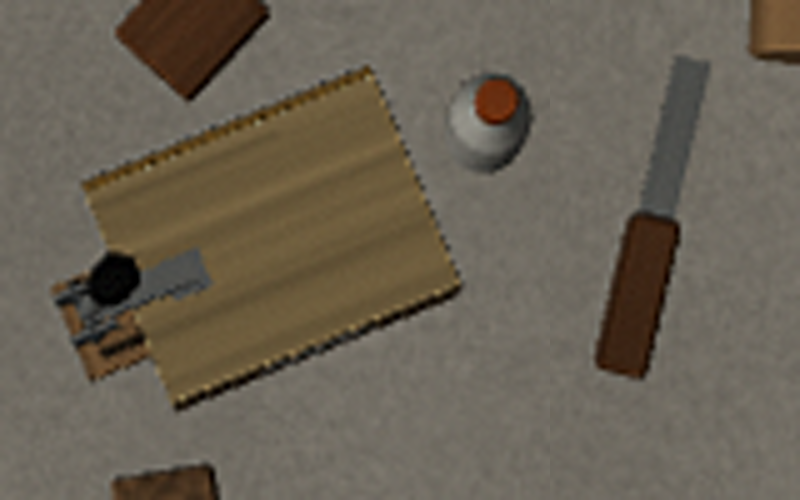

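```bash
cat > h.py <<'E'
import numpy as np,cv2,pickle
from scipy.spatial.transform import Rotation as R
def ray(d,u,v):
    K=d['intrinsics'];T=d['cam_to_world']
    return T[:3,:3]@np.array([(u-K[0,2])/K[0,0],(v-K[1,2])/K[1,1],1]),T[:3,3]
def atz(d,u,v,z):
    r,c=ray(d,u,v);return c+r*(z-c[2])/r[2]
def proj(d,P):
    T=d['cam_to_world'];q=T[:3,:3].T@(np.asarray(P)-T[:3,3]);q=d['intrinsics']@q;return q[:2]/q[2]
E
python3 - <<'E'
from h import *
d=pickle.load(open('pics/top0.pkl','rb'));s=pickle.load(open('pics/side0.pkl','rb'))
c=np.array([atz(d,245+u/5,165+v/5,60)[:2] for u,v in[(86,186),(372,70),(460,287),(178,404)]])
print(c,np.linalg.norm(np.diff(c[[0,1,2,3,0]],axis=0),axis=1))
ctr=c.mean(0);ex=(c[0]+c[1]-c[2]-c[3]);ey=(c[0]+c[3]-c[1]-c[2])
print('press',ctr,np.arctan2(ex[1],ex[0]),np.arctan2(-ey[0],ey[1]))
th=np.arctan2(ex[1],ex[0])
k=np.array([atz(d,395+(u-550)/5,220+v/5,z)[:2] for u,v,z in[(632,212,28),(680,222,28),(645,378,28),(597,367,28),(678,57,15),(709,64,15)]])
hc=k[:4].mean(0);tip=k[4:].mean(0);e=tip-hc
print('knife',hc,tip,np.linalg.norm(e),np.arctan2(e[1],e[0]))
print('glue',atz(d,245+495/5,165+100/5,110),atz(d,245+488/5,165+150/5,0),'block',atz(d,280,274,30))
print(atz(d,338,187,0))
Rz=R.from_euler('z',th).as_matrix()
for P in [(-55,-75,60),(-55,75,60),(55,75,60),(55,-75,60),(0,95-75*np.sin(.26),75+75*np.cos(.26))]:
    W=Rz@P+[*ctr,0];print(W,proj(s,W),(proj(d,W)-[245,165])*5)
E
```

```text
[[622.66153784 107.96284221]
 [675.87205086 -29.86061491]
 [570.59895179 -69.56344515]
 [517.47519805  66.00750137]] [147.7384988  112.51106664 145.60774276 113.24494118]
press [596.65193463  18.63657088] 0.3701185624338024 0.3709364708366166
knife [ 431.72039346 -252.57643995] [ 546.58608861 -285.88407174] 119.59735054969244 -0.28222995914682936
glue [651.94046661 -85.08596189 110.        ] [645.05880809 -88.4919042    0.        ] block [450.76363679  70.1542009   30.        ]
[665.44689148 -77.45920164   0.        ]
[572.50573669 -71.17969226  60.        ] [318.171404   240.29501824] [463.28479989 282.95560299]
[518.24684142  68.6629775   60.        ] [319.82048545 285.71045132] [172.38446633 402.49873338]
[620.79813258 108.45283402  60.        ] [272.03567356 286.52060383] [ 85.03791267 189.89890571]
[675.05702784 -31.38983573  60.        ] [274.45991036 240.87943558] [375.22637226  71.62516582]
[569.262421    89.2281797  147.47924836] [294.9571044  260.29809262] [114.1346545  277.72466345]
```

Call:
send_rows([
  {"translation":[0.06,0.095,0],"twist":[0,0,0.02]},
  {"translation":[0.12,0.19,0],"twist":[0,0,0.04]},
  {"translation":[0.18,0.285,0],"twist":[0,0,0.06]},
  {"translation":[0.24,0.38,0],"twist":[0,0,0.08]},
  {"translation":[0.3,0.475,0],"twist":[0,0,0.1]},
  {"translation":[0.36,0.57,0],"twist":[0,0,0.12]},
  {"translation":[0.42,0.665,0],"twist":[0,0,0.14]},
  {"translation":[0.48,0.76,0],"twist":[0,0,0.17]},
  {"translation":[0.54,0.855,0],"twist":[0,0,0.19]},
  {"translation":[0.6,0.95,0],"twist":[0,0,0.21]},
], grip=1)

```text
t: 1.1
ee_pos: [223.5, -507.6, 404.7]
orientation: [3.088, 0.577, 0.0]
ft_force: [0.6, -1.5, -0.4]
width: 11.3
```

Call:
send_rows([
  {"translation":[0.06,0.095,0],"twist":[0,0,0]},
  {"translation":[0.12,0.19,0],"twist":[0,0,0]},
  {"translation":[0.18,0.285,0],"twist":[0,0,0]},
  {"translation":[0.24,0.38,0],"twist":[0,0,0]},
  {"translation":[0.3,0.475,0],"twist":[0,0,0]},
  {"translation":[0.36,0.57,0],"twist":[0,0,0]},
  {"translation":[0.42,0.665,0],"twist":[0,0,0]},
  {"translation":[0.48,0.76,0],"twist":[0,0,0]},
  {"translation":[0.54,0.855,0],"twist":[0,0,0]},
  {"translation":[0.6,0.95,0],"twist":[0,0,0]},
])

```text
t: 2.1
ee_pos: [283.5, -412.6, 404.7]
orientation: [-3.088, -0.576, 0.0]
ft_force: [0.3, -1.0, 0.2]
width: -0.0
```

Call:
send_rows([
  {"translation":[0.06,0.095,0],"twist":[0,0,0]},
  {"translation":[0.12,0.19,0],"twist":[0,0,0]},
  {"translation":[0.18,0.285,0],"twist":[0,0,0]},
  {"translation":[0.24,0.38,0],"twist":[0,0,0]},
  {"translation":[0.3,0.475,0],"twist":[0,0,0]},
  {"translation":[0.36,0.57,0],"twist":[0,0,0]},
  {"translation":[0.42,0.665,0],"twist":[0,0,0]},
  {"translation":[0.48,0.76,0],"twist":[0,0,0]},
  {"translation":[0.54,0.855,0],"twist":[0,0,0]},
  {"translation":[0.6,0.95,0],"twist":[0,0,0]},
])

```text
t: 3.1
ee_pos: [343.5, -317.6, 404.7]
orientation: [-3.088, -0.576, -0.0]
ft_force: [0.3, -0.2, 0.1]
width: 0.2
```

Call:
send_rows([
  {"translation":[0.06,0.095,0],"twist":[0,0,0]},
  {"translation":[0.12,0.19,0],"twist":[0,0,0]},
  {"translation":[0.18,0.285,0],"twist":[0,0,0]},
  {"translation":[0.24,0.38,0],"twist":[0,0,0]},
  {"translation":[0.3,0.475,0],"twist":[0,0,0]},
  {"translation":[0.36,0.57,0],"twist":[0,0,0]},
  {"translation":[0.42,0.665,0],"twist":[0,0,0]},
  {"translation":[0.48,0.76,0],"twist":[0,0,0]},
  {"translation":[0.54,0.855,0],"twist":[0,0,0]},
  {"translation":[0.6,0.95,0],"twist":[0,0,0]},
])

```text
t: 4.1
ee_pos: [403.5, -222.6, 404.7]
orientation: [3.088, 0.576, 0.0]
ft_force: [-1.1, -0.2, 0.2]
width: 0.5
```

Call:
send_rows([
  {"translation":[0.06,0.095,0],"twist":[0,0,0]},
  {"translation":[0.12,0.19,0],"twist":[0,0,0]},
  {"translation":[0.18,0.285,0],"twist":[0,0,0]},
  {"translation":[0.24,0.38,0],"twist":[0,0,0]},
  {"translation":[0.3,0.475,0],"twist":[0,0,0]},
  {"translation":[0.36,0.57,0],"twist":[0,0,0]},
  {"translation":[0.42,0.665,0],"twist":[0,0,0]},
  {"translation":[0.48,0.76,0],"twist":[0,0,0]},
  {"translation":[0.54,0.855,0],"twist":[0,0,0]},
  {"translation":[0.6,0.95,0],"twist":[0,0,0]},
])

```text
t: 5.1
ee_pos: [463.5, -127.6, 404.7]
orientation: [3.088, 0.576, -0.0]
ft_force: [0.2, -0.5, 0.8]
width: 0.9
```

Call:
send_rows([
  {"translation":[0.06,0.095,0],"twist":[0,0,0]},
  {"translation":[0.12,0.19,0],"twist":[0,0,0]},
  {"translation":[0.18,0.285,0],"twist":[0,0,0]},
  {"translation":[0.24,0.38,0],"twist":[0,0,0]},
  {"translation":[0.3,0.475,0],"twist":[0,0,0]},
  {"translation":[0.36,0.57,0],"twist":[0,0,0]},
  {"translation":[0.42,0.665,0],"twist":[0,0,0]},
  {"translation":[0.48,0.76,0],"twist":[0,0,0]},
  {"translation":[0.54,0.855,0],"twist":[0,0,0]},
  {"translation":[0.6,0.95,0],"twist":[0,0,0]},
])

```text
t: 6.1
ee_pos: [523.5, -32.6, 404.7]
orientation: [-3.088, -0.576, 0.0]
ft_force: [-0.7, 0.0, -0.1]
width: 0.4
```

Call:
send_rows([
  {"translation":[0.1,0.13,0]},
  {"translation":[0.21,0.26,0]},
  {"translation":[0.31,0.39,0]},
  {"translation":[0.41,0.53,0]},
  {"translation":[0.52,0.66,0]},
  {"translation":[0.62,0.79,0]},
  {"translation":[0.62,0.79,-0.2]},
  {"translation":[0.62,0.79,-0.45]},
  {"translation":[0.62,0.79,-0.7]},
  {"translation":[0.62,0.79,-0.8]},
])

```text
validation failed for argument at $.co...
```

Call:
send_rows([
  {"translation":[-0.03,0.08,0]},
  {"translation":[-0.06,0.16,0]},
  {"translation":[-0.09,0.24,0]},
  {"translation":[-0.12,0.32,0]},
  {"translation":[-0.155,0.4,0]},
  {"translation":[-0.19,0.48,0]},
  {"translation":[-0.22,0.56,0]},
  {"translation":[-0.25,0.64,0]},
  {"translation":[-0.28,0.72,0]},
  {"translation":[-0.31,0.79,0]},
])

```text
validation failed for argument at $.co...
```

Run:
```python
from workcell import ctrl
import cv2
d=ctrl.get_image('side');cv2.imwrite('pics/s1.png',cv2.resize(d['img'][200:360,200:420,::-1],None,fx=3,fy=3))
print(ctrl.get_obs()['ft_force'])
```

```text
[1.49358846 0.73472811 0.78923878]
```

View pics/s1.png

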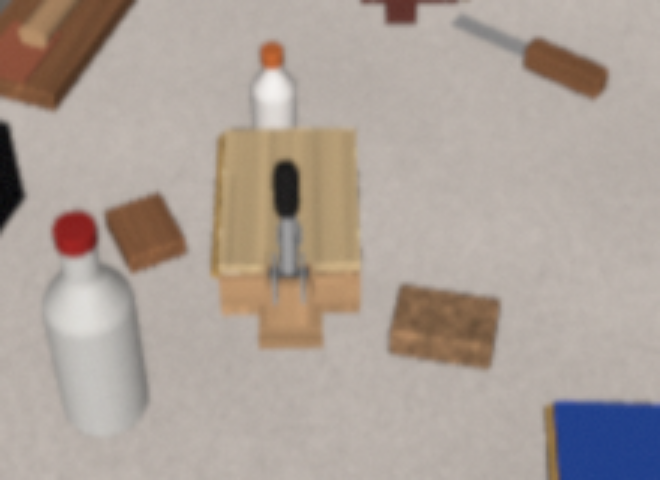

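Both calls were refused because twist is required, so nothing moved. This view (picture 4) shows the clamp still locked, with its grip at crop pixel (286,188). I'll resend with twist.

Call:
send_rows([
  {"translation":[0.1,0.13,0],"twist":[0,0,0]},
  {"translation":[0.21,0.26,0],"twist":[0,0,0]},
  {"translation":[0.31,0.39,0],"twist":[0,0,0]},
  {"translation":[0.41,0.53,0],"twist":[0,0,0]},
  {"translation":[0.52,0.66,0],"twist":[0,0,0]},
  {"translation":[0.62,0.79,0],"twist":[0,0,0]},
  {"translation":[0.62,0.79,-0.2],"twist":[0,0,0]},
  {"translation":[0.62,0.79,-0.45],"twist":[0,0,0]},
  {"translation":[0.62,0.79,-0.7],"twist":[0,0,0]},
  {"translation":[0.62,0.79,-0.8],"twist":[0,0,0]},
])

```text
t: 7.15
ee_pos: [584.7, 46.2, 322.4]
orientation: [-3.088, -0.576, 0.005]
ft_force: [0.6, -1.0, -0.3]
width: 0.5
```

Call:
send_rows([
  {"translation":[-0.03,0.08,0],"twist":[0,0,0]},
  {"translation":[-0.06,0.16,0],"twist":[0,0,0]},
  {"translation":[-0.09,0.24,0],"twist":[0,0,0]},
  {"translation":[-0.12,0.32,0],"twist":[0,0,0]},
  {"translation":[-0.155,0.4,0],"twist":[0,0,0]},
  {"translation":[-0.19,0.48,0],"twist":[0,0,0]},
  {"translation":[-0.22,0.56,0],"twist":[0,0,0]},
  {"translation":[-0.25,0.64,0],"twist":[0,0,0]},
  {"translation":[-0.28,0.72,0],"twist":[0,0,0]},
  {"translation":[-0.31,0.79,0],"twist":[0,0,0]},
])

```text
t: 8.15
ee_pos: [553.7, 125.4, 324.6]
orientation: [-3.088, -0.576, 0.0]
ft_force: [1.0, 0.3, 0.3]
width: 0.5
```

Run:
```python
from workcell import ctrl
import cv2
d=ctrl.get_image('side');cv2.imwrite('pics/s2.png',cv2.resize(d['img'][150:370,200:460,::-1],None,fx=2.5,fy=2.5))
o=ctrl.get_obs();print(o['ft_force'],o['ee_pos'])
```

```text
[-1.33335013  0.83834828  0.2193543 ] [553.31998348 125.97957304 324.54422942]
```

View pics/s2.png

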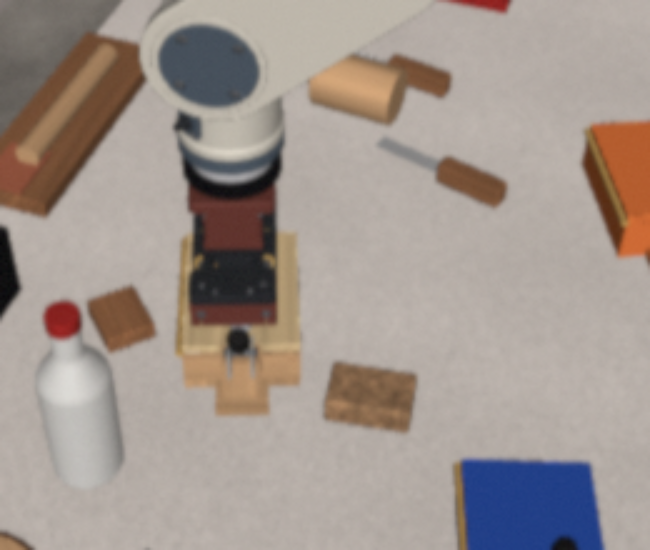

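The clamp handle is seen end-on at crop pixel (238,340). I'll project its modelled angles to see how far back it lies.

Run:
```python
from h import *
s=pickle.load(open('pics/side0.pkl','rb'))
Rz=R.from_euler('z',.37).as_matrix()
for q in(.6,.84,1.05,1.3,1.5,1.65):
    f=lambda l:(proj(s,Rz@np.array([0,95+l*np.sin(q-.26),75+l*np.cos(q-.26)])+[596.5,18.6,0])-[200,150])*2.5
    print(q,f(0),f(55),f(75),f(95))
```

```text
0.6 [239.53001265 346.45332135] [237.85350437 323.93276511] [237.20485484 315.21944803] [236.53368428 306.20360573]
0.84 [239.53001265 346.45332135] [237.92776557 338.79748021] [237.30438411 335.81884508] [236.65730975 332.72700077]
1.05 [239.53001265 346.45332135] [238.07259417 352.28031805] [237.50464855 354.55105721] [236.91457538 356.91026595]
1.3 [239.53001265 346.45332135] [238.33187318 367.92564772] [237.86598549 376.2750033 ] [237.38254995 384.9388407 ]
1.5 [239.53001265 346.45332135] [238.59530661 379.41694912] [238.23361243 392.17256591] [237.85932993 405.37212665]
1.65 [239.53001265 346.45332135] [238.81755947 387.09663801] [238.54332811 402.74071481] [238.26040417 418.88067694]
```

Call:
send_rows([
  {"translation":[0,0,0.2],"twist":[0,0,0]},
  {"translation":[0,0,0.4],"twist":[0,0,0]},
  {"translation":[0,0,0.6],"twist":[0,0,0]},
  {"translation":[0,-0.1,0.6],"twist":[0,0,0]},
  {"translation":[0,-0.2,0.6],"twist":[0,0,0]},
  {"translation":[-0.05,-0.35,0.6],"twist":[0,0,0]},
  {"translation":[-0.1,-0.5,0.6],"twist":[0,0,0]},
  {"translation":[-0.15,-0.65,0.6],"twist":[0,0,0]},
  {"translation":[-0.2,-0.8,0.6],"twist":[0,0,0]},
  {"translation":[-0.25,-0.95,0.6],"twist":[0,0,0]},
])

```text
t: 9.2
ee_pos: [528.4, 28.1, 384.5]
orientation: [-3.088, -0.575, 0.001]
ft_force: [0.6, 1.0, -0.2]
width: 0.5
```

Run:
```python
from workcell import ctrl
import cv2,numpy as np
d=ctrl.get_image('side');a=d['img'][150:370,200:460];cv2.imwrite('pics/s3.png',cv2.resize(a[:,:,::-1],None,fx=2.5,fy=2.5))
# dark pixels in strip around handle column, full px coords
sub=d['img'][285:330,285:308].max(2);ys,xs=np.where(sub<45);print(len(ys),xs.mean()+285,ys.min()+285,ys.max()+285, (ys.mean()+285-150)*2.5)
```

```text
94 295.1914893617021 305 320 406.436170212766
```

The dark grip now centres at row 406, which matches q of about 1.65, so the clamp is fully back. On to the knife.

Call:
send_rows([
  {"translation":[-0.03,-0.1,0],"twist":[0,0,-0.04]},
  {"translation":[-0.05,-0.19,0],"twist":[0,0,-0.09]},
  {"translation":[-0.08,-0.29,0],"twist":[0,0,-0.13]},
  {"translation":[-0.1,-0.38,0],"twist":[0,0,-0.17]},
  {"translation":[-0.13,-0.48,0],"twist":[0,0,-0.22]},
  {"translation":[-0.16,-0.58,0],"twist":[0,0,-0.26]},
  {"translation":[-0.18,-0.67,0],"twist":[0,0,-0.3]},
  {"translation":[-0.21,-0.77,0],"twist":[0,0,-0.35]},
  {"translation":[-0.23,-0.86,0],"twist":[0,0,-0.39]},
  {"translation":[-0.26,-0.96,0],"twist":[0,0,-0.435]},
], grip=-1)

```text
t: 10.25
ee_pos: [502.8, -67.1, 384.7]
orientation: [-3.133, -0.235, -0.0]
ft_force: [0.4, -0.8, -0.3]
width: 77.3
```

Call:
send_rows([
  {"translation":[-0.03,-0.1,0],"twist":[0,0,-0.04]},
  {"translation":[-0.05,-0.19,0],"twist":[0,0,-0.09]},
  {"translation":[-0.08,-0.29,0],"twist":[0,0,-0.13]},
  {"translation":[-0.1,-0.38,0],"twist":[0,0,-0.17]},
  {"translation":[-0.13,-0.48,0],"twist":[0,0,-0.22]},
  {"translation":[-0.16,-0.58,0],"twist":[0,0,-0.26]},
  {"translation":[-0.18,-0.67,0],"twist":[0,0,-0.3]},
  {"translation":[-0.21,-0.77,0],"twist":[0,0,-0.35]},
  {"translation":[-0.23,-0.86,0],"twist":[0,0,-0.39]},
  {"translation":[-0.26,-0.96,0],"twist":[0,0,-0.435]},
])

```text
t: 11.25
ee_pos: [476.8, -163.1, 384.7]
orientation: [3.14, -0.107, 0.0]
ft_force: [0.3, 0.1, 0.4]
width: 87.8
```

Call:
send_rows([
  {"translation":[-0.03,-0.1,-0.1],"twist":[0,0,-0.04]},
  {"translation":[-0.05,-0.19,-0.2],"twist":[0,0,-0.09]},
  {"translation":[-0.08,-0.29,-0.3],"twist":[0,0,-0.13]},
  {"translation":[-0.1,-0.38,-0.4],"twist":[0,0,-0.17]},
  {"translation":[-0.13,-0.48,-0.5],"twist":[0,0,-0.22]},
  {"translation":[-0.16,-0.58,-0.6],"twist":[0,0,-0.26]},
  {"translation":[-0.18,-0.67,-0.7],"twist":[0,0,-0.3]},
  {"translation":[-0.21,-0.77,-0.8],"twist":[0,0,-0.35]},
  {"translation":[-0.23,-0.86,-0.9],"twist":[0,0,-0.39]},
  {"translation":[-0.26,-0.96,-1],"twist":[0,0,-0.435]},
])

```text
t: 12.25
ee_pos: [450.8, -259.1, 283.9]
orientation: [3.11, -0.447, 0.0]
ft_force: [0.2, 0.5, -1.2]
width: 87.7
```

Run:
```python
from workcell import ctrl
from h import *
d=ctrl.get_image('wrist');cv2.imwrite('pics/w1.png',d['img'][:,:,::-1]);pickle.dump(d,open('pics/w1.pkl','wb'))
o=ctrl.get_obs();print(o['ee_pos'],R.from_rotvec(o['orientation']).as_matrix()[:,0],o['width'],d['intrinsics'][0],d['cam_to_world'])
```

```text
[ 450.16140119 -259.8773902   282.57440804] [ 0.95911605 -0.28300843 -0.00162132] 88.12251013490443 [371.64829954   0.         322.54996407] [[-2.81330959e-01 -9.21536941e-01 -2.67623911e-01  5.22902013e+02]
 [-9.59610802e-01  2.70159036e-01  7.84933420e-02 -2.81024857e+02]
 [-3.34964576e-05  2.78897403e-01 -9.60320903e-01  2.63716221e+02]
 [ 0.00000000e+00  0.00000000e+00  0.00000000e+00  1.00000000e+00]]
```

View pics/w1.png

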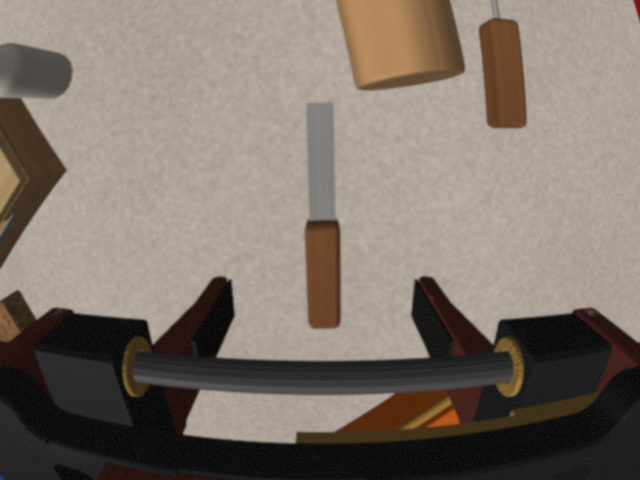

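The wrist view shows the knife upright in the picture. Its handle runs from (322,222) to (323,327) and its tip is at (320,103), centred between the fingertips at x of about 323. Checking this in numbers.

```bash
cat >> h.py <<'E'
def fat(d,u,v,z):
    K=d['intrinsics'];T=d['cam_to_world'];p=np.array([u-K[0,2],v-K[1,2]])/K[0,0];r=np.linalg.norm(p)
    w=T[:3,:3]@np.array([*(p/r*np.sin(r)),np.cos(r)]);c=T[:3,3];return c+w*(z-c[2])/w[2]
E
python3 - <<'E'
from h import *
d=pickle.load(open('pics/w1.pkl','rb'))
P=[fat(d,*q) for q in[(322,223,28),(323.5,327,28),(320,103,15)]]
for p in P:print(p)
c=(P[0]+P[1])/2;e=P[2]-c;print(c,np.hypot(*e[:2]),np.arctan2(e[1],e[0]))
E
```

```text
[ 468.23278882 -264.6152747    28.        ]
[ 393.97725482 -243.93537864   28.        ]
[ 543.78801042 -285.39452527   15.        ]
[ 431.10502182 -254.27532667   28.        ] 116.90107117682122 -0.26944981249241967
```

Call:
send_rows([
  {"translation":[0,0,-0.12],"twist":[0,0,0]},
  {"translation":[0,0,-0.24],"twist":[0,0,0]},
  {"translation":[0,0,-0.36],"twist":[0,0,0]},
  {"translation":[0,0,-0.48],"twist":[0,0,0]},
  {"translation":[0,0,-0.6],"twist":[0,0,0]},
  {"translation":[0,0,-0.72],"twist":[0,0,0]},
  {"translation":[0,0,-0.84],"twist":[0,0,0]},
  {"translation":[0,0,-0.93],"twist":[0,0,0]},
  {"translation":[0,0,-0.985],"twist":[0,0,0]},
  {"translation":[0,0,-0.985],"twist":[0,0,0]},
])

```text
t: 13.3
ee_pos: [450.8, -258.2, 185.4]
orientation: [-3.11, 0.444, 0.002]
ft_force: [0.3, 0.7, 0.3]
width: 87.5
```

Call:
send_rows([
  {"translation":[0,0,0],"twist":[0,0,0]},
  {"translation":[0,0,0],"twist":[0,0,0]},
  {"translation":[0,0,0],"twist":[0,0,0]},
  {"translation":[0,0,0],"twist":[0,0,0]},
  {"translation":[0,0,0],"twist":[0,0,0]},
  {"translation":[0,0,0],"twist":[0,0,0]},
  {"translation":[0,0,0],"twist":[0,0,0]},
  {"translation":[0,0,0],"twist":[0,0,0]},
  {"translation":[0,0,0],"twist":[0,0,0]},
  {"translation":[0,0,0],"twist":[0,0,0]},
], grip=1)

```text
t: 14.3
ee_pos: [451.0, -258.4, 186.2]
orientation: [3.11, -0.444, -0.0]
ft_force: [0.5, -0.5, 0.6]
width: 23.9
```

Call:
send_rows([
  {"translation":[0,0,0.15],"twist":[0,0,0]},
  {"translation":[0,0,0.35],"twist":[0,0,0]},
  {"translation":[0,0,0.6],"twist":[0,0,0]},
  {"translation":[0,0,0.8],"twist":[0,0,0]},
  {"translation":[0,0.1,0.9],"twist":[0,0,0.06]},
  {"translation":[0,0.2,0.9],"twist":[0,0,0.13]},
  {"translation":[0,0.3,0.9],"twist":[0,0,0.2]},
  {"translation":[0,0.4,0.9],"twist":[0,0,0.26]},
  {"translation":[0,0.5,0.9],"twist":[0,0,0.33]},
  {"translation":[0,0.6,0.9],"twist":[0,0,0.4]},
])

```text
t: 15.3
ee_pos: [450.8, -197.2, 275.5]
orientation: [-3.138, 0.126, 0.002]
ft_force: [0.0, -0.1, -0.6]
width: 23.4
```

Call:
send_rows([
  {"translation":[-0.02,0.1,0],"twist":[0,0,0.05]},
  {"translation":[-0.03,0.19,0],"twist":[0,0,0.1]},
  {"translation":[-0.05,0.28,0],"twist":[0,0,0.15]},
  {"translation":[-0.06,0.38,0],"twist":[0,0,0.2]},
  {"translation":[-0.08,0.48,0],"twist":[0,0,0.25]},
  {"translation":[-0.09,0.57,0],"twist":[0,0,0.3]},
  {"translation":[-0.11,0.66,0],"twist":[0,0,0.35]},
  {"translation":[-0.12,0.76,0],"twist":[0,0,0.4]},
  {"translation":[-0.14,0.86,0],"twist":[0,0,0.45]},
  {"translation":[-0.15,0.95,0],"twist":[0,0,0.5]},
])

```text
t: 16.3
ee_pos: [435.7, -102.5, 276.2]
orientation: [-3.13, -0.264, 0.0]
ft_force: [-0.1, -0.5, -0.2]
width: 24.0
```

Call:
send_rows([
  {"translation":[-0.02,0.1,0],"twist":[0,0,0.07]},
  {"translation":[-0.04,0.2,0],"twist":[0,0,0.14]},
  {"translation":[-0.06,0.3,0],"twist":[0,0,0.21]},
  {"translation":[-0.08,0.4,0],"twist":[0,0,0.28]},
  {"translation":[-0.1,0.5,0],"twist":[0,0,0.35]},
  {"translation":[-0.115,0.56,-0.1],"twist":[0,0,0.407]},
  {"translation":[-0.115,0.56,-0.25],"twist":[0,0,0.407]},
  {"translation":[-0.115,0.56,-0.4],"twist":[0,0,0.407]},
  {"translation":[-0.115,0.56,-0.52],"twist":[0,0,0.407]},
  {"translation":[-0.115,0.56,-0.58],"twist":[0,0,0.407]},
])

```text
t: 17.3
ee_pos: [424.1, -47.2, 216.8]
orientation: [-3.087, -0.578, 0.003]
ft_force: [0.3, -0.6, -1.2]
width: 24.1
```

Run:
```python
from workcell import ctrl
from h import *
d=ctrl.get_image('wrist');pickle.dump(d,open('pics/w2.pkl','wb'))
s=ctrl.get_image('side');pickle.dump(s,open('pics/s4.pkl','wb'))
a=cv2.resize(d['img'][0:300,160:480,::-1],None,fx=1.5,fy=1.5)
b=cv2.resize(s['img'][220:320,270:370,::-1],None,fx=3.2,fy=4.5,interpolation=cv2.INTER_CUBIC)
cv2.imwrite('pics/w2.png',np.hstack([a,b]));print(a.shape,b.shape)
o=ctrl.get_obs();print(o['ee_pos'],R.from_rotvec(o['orientation']).as_matrix()[:,0],o['width'])
```

```text
(450, 480, 3) (450, 320, 3)
[424.20150774 -47.29348753 217.24179621] [ 0.93230381  0.3616723  -0.00165586] 23.720786975505334
```

View pics/w2.png

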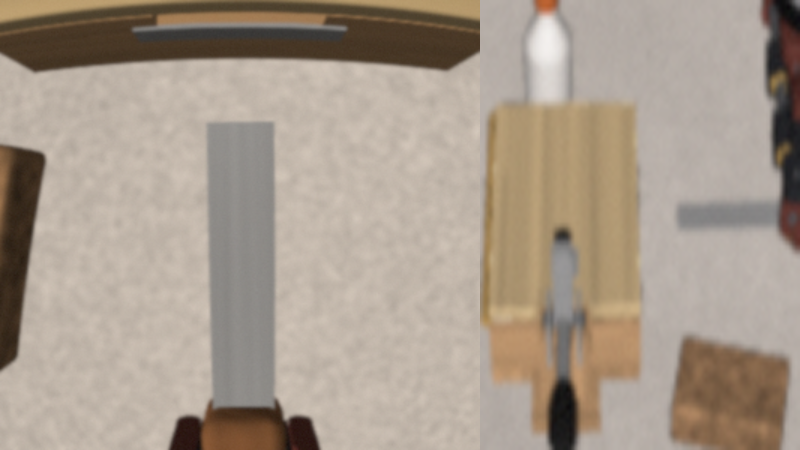

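The blade tip at crop pixel (241,122) lines up with the notch strip, which spans x 134–346 (middle 240). I'll check the tip height with the side camera and with the wrist camera.

Run:
```python
from h import *
d=pickle.load(open('pics/w2.pkl','rb'));s=pickle.load(open('pics/s4.pkl','rb'))
Rz=R.from_euler('z',.37).as_matrix()
t=np.array([424.2,-47.3,217.2])+Rz@[99.5,0,-172];print('tip',t,'side px',proj(s,t))
# triangulate: side pixel ray and wrist ray of tip centre
K=d['intrinsics'];T=d['cam_to_world']
u,v=160+241/1.5,122/1.5
p=np.array([u-K[0,2],v-K[1,2]])/K[0,0];r=np.linalg.norm(p);w1=T[:3,:3]@np.array([*(p/r*np.sin(r)),np.cos(r)]);c1=T[:3,3]
w2,c2=ray(s,270+198/3.2,220+215.5/4.5);w2/=np.linalg.norm(w2)
x=np.linalg.lstsq(np.c_[w1,-w2],c2-c1,rcond=None)[0];print(c1+x[0]*w1,c2+x[1]*w2)
for z in(41,45.5): 
  n=fat(d,160+241/1.5,38/1.5,z);print('strip bottom?',z,Rz.T@(n-[596.5,18.6,0]))
n=fat(d,160+240/1.5,27/1.5,41);print('strip top',Rz.T@(n-[596.5,18.6,0]))
n=fat(d,160+240/1.5,122/1.5,45.5);print('tip pf',Rz.T@(n-[596.5,18.6,0]))
```

```text
tip [516.96657089 -11.31926452  45.2       ] side px [331.27230182 266.22641564]
[514.50378986 -10.88455825  40.34664469] [515.11021581 -10.79537359  40.43120922]
strip bottom? 41 [-62.56768075   2.17917681  41.        ]
strip bottom? 45.5 [-63.92301354   2.15242701  45.5       ]
strip top [-59.19868041   2.4591171   41.        ]
tip pf [-87.84507114   2.39742123  45.5       ]
```

The tip height found by kinematics (on-table reference) is 45.2 mm. The cameras disagree within their bias, so I'll insert gently and watch the force.

Call:
send_rows([
  {"translation":[0.06,0.02,0],"twist":[0,0,0]},
  {"translation":[0.11,0.04,0],"twist":[0,0,0]},
  {"translation":[0.17,0.065,0],"twist":[0,0,0]},
  {"translation":[0.22,0.085,0],"twist":[0,0,0]},
  {"translation":[0.25,0.095,0],"twist":[0,0,0]},
  {"translation":[0.27,0.105,0],"twist":[0,0,0]},
  {"translation":[0.29,0.11,0],"twist":[0,0,0]},
  {"translation":[0.31,0.12,0],"twist":[0,0,0]},
  {"translation":[0.33,0.13,0],"twist":[0,0,0]},
  {"translation":[0.35,0.135,0],"twist":[0,0,0]},
])

```text
t: 18.4
ee_pos: [459.6, -33.8, 218.2]
orientation: [-3.088, -0.578, 0.0]
ft_force: [-0.1, -0.3, -0.5]
width: 23.6
```

Run:
```python
from workcell import ctrl
from h import *
d=ctrl.get_image('wrist');pickle.dump(d,open('pics/w3.pkl','wb'))
s=ctrl.get_image('side')
a=cv2.resize(d['img'][0:220,200:440,::-1],None,fx=2,fy=2)
b=cv2.resize(s['img'][220:320,270:370,::-1],None,fx=3.2,fy=4.4,interpolation=cv2.INTER_CUBIC)
cv2.imwrite('pics/w3.png',np.hstack([a,b]))
for i in range(3):
    o=ctrl.get_obs();print(o['ee_pos'],o['ft_force'],o['width'])
```

```text
[459.76538222 -33.82975611 218.19294348] [-0.44564426 -0.70780259 -0.91004343] 24.04984027892765
[459.76538222 -33.82975611 218.19294348] [-0.44564426 -0.70780259 -0.91004343] 24.04984027892765
[459.76538222 -33.82975611 218.19294348] [-0.44564426 -0.70780259 -0.91004343] 24.04984027892765
```

View pics/w3.png

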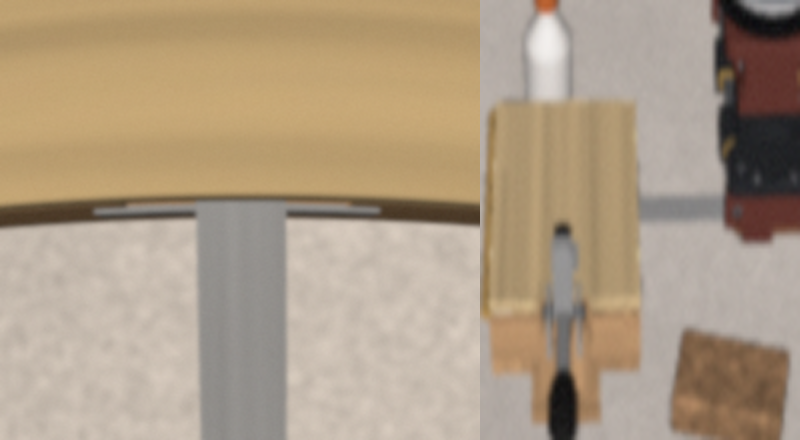

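The blade is inside the notch and under the cover, lying across the steel strip at crop pixel (240,205) with no force. Next I'll insert deeper and start lifting.

Call:
send_rows([
  {"translation":[0.056,0.022,0],"twist":[0,0,0]},
  {"translation":[0.112,0.043,0],"twist":[0,0,0]},
  {"translation":[0.158,0.061,0],"twist":[0,0,0]},
  {"translation":[0.158,0.061,0.02],"twist":[0,0,0]},
  {"translation":[0.159,0.062,0.05],"twist":[0,0,0]},
  {"translation":[0.16,0.062,0.09],"twist":[0,0,0]},
  {"translation":[0.165,0.064,0.13],"twist":[0,0,0]},
  {"translation":[0.17,0.066,0.165],"twist":[0,0,0]},
  {"translation":[0.176,0.068,0.205],"twist":[0,0,0]},
  {"translation":[0.183,0.071,0.24],"twist":[0,0,0]},
])

```text
t: 19.5
ee_pos: [477.5, -26.8, 242.5]
orientation: [-3.088, -0.578, 0.001]
ft_force: [-1.2, -0.0, -3.0]
width: 23.9
```

Run:
```python
from workcell import ctrl
from h import *
d=ctrl.get_image('wrist');s=ctrl.get_image('side')
a=cv2.resize(d['img'][0:300,160:480,::-1],None,fx=1.5,fy=1.5)
b=cv2.resize(s['img'][200:320,270:370,::-1],None,fx=3.2,fy=3.75,interpolation=cv2.INTER_CUBIC)
cv2.imwrite('pics/w4.png',np.hstack([a,b]))
o=ctrl.get_obs();print(o['ee_pos'],o['ft_force'],o['moment'],o['width'])
```

```text
[477.79475997 -26.76553369 242.63357676] [-0.79940035 -1.64038176 -2.26410815] [-0.04141392  0.21208694 -0.03122317] 23.79864499667498
```

View pics/w4.png

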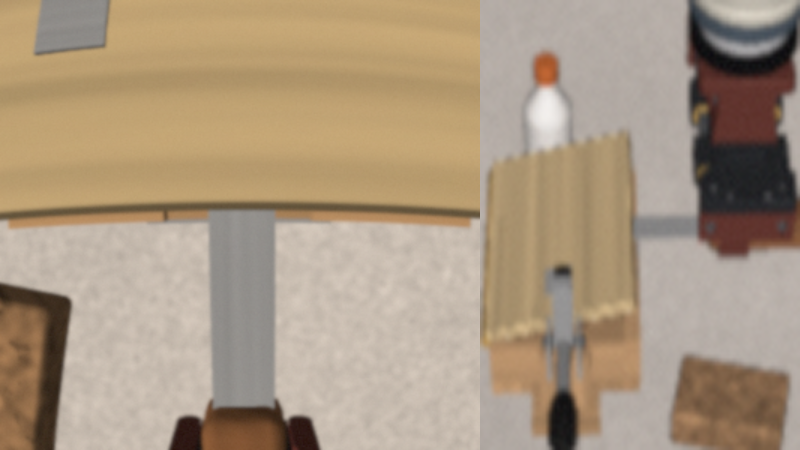

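The cover is up about 0.2 rad on the blade and no fingers are near it. Continuing along the arc.

Call:
send_rows([
  {"translation":[0.023,0.009,0.081],"twist":[0,0,0]},
  {"translation":[0.054,0.021,0.159],"twist":[0,0,0]},
  {"translation":[0.092,0.036,0.234],"twist":[0,0,0]},
  {"translation":[0.137,0.053,0.304],"twist":[0,0,0]},
  {"translation":[0.188,0.073,0.369],"twist":[0,0,0]},
  {"translation":[0.245,0.095,0.428],"twist":[0,0,0]},
  {"translation":[0.307,0.119,0.481],"twist":[0,0,0]},
  {"translation":[0.374,0.145,0.527],"twist":[0,0,0]},
  {"translation":[0.444,0.172,0.566],"twist":[0,0,0]},
  {"translation":[0.518,0.201,0.596],"twist":[0,0,0]},
])

```text
t: 20.6
ee_pos: [530.3, -6.4, 302.1]
orientation: [3.088, 0.578, 0.0]
ft_force: [-1.9, 0.4, -0.6]
width: 24.0
```

Run:
```python
from workcell import ctrl
from h import *
d=ctrl.get_image('wrist');s=ctrl.get_image('side')
a=cv2.resize(d['img'][0:300,160:480,::-1],None,fx=1.5,fy=1.5)
b=cv2.resize(s['img'][180:320,250:370,::-1],None,fx=2.67,fy=450/140,interpolation=cv2.INTER_CUBIC)
cv2.imwrite('pics/w5.png',np.hstack([a,b]))
o=ctrl.get_obs();print(o['ee_pos'],o['ft_force'],o['moment'],o['width'])
```

```text
[531.07397877  -6.27251228 302.36253812] [-0.50981465 -0.30829723 -1.46169782] [ 0.05293312 -0.02292271 -0.04700613] 23.885949148176387
```

View pics/w5.png

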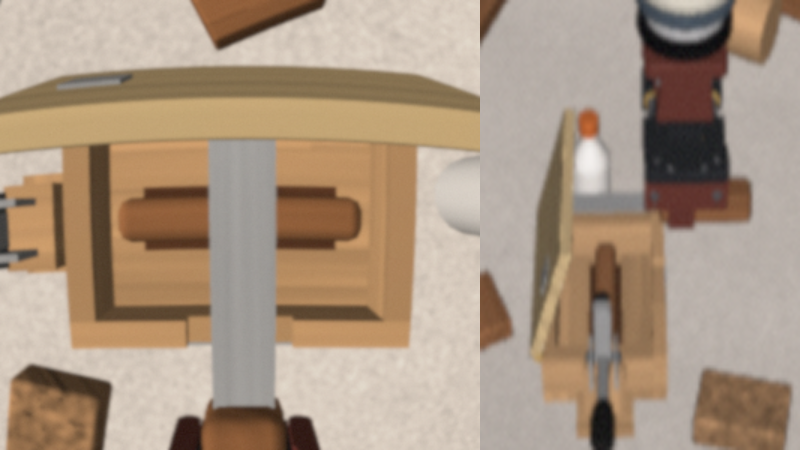

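The cover stands at about 1.2 rad with the blade tip against its underside at crop pixel (242,140). Now pushing it past upright.

Call:
send_rows([
  {"translation":[0.04,0.015,0.012],"twist":[0,0,0]},
  {"translation":[0.08,0.03,0.023],"twist":[0,0,0]},
  {"translation":[0.12,0.045,0.032],"twist":[0,0,0]},
  {"translation":[0.16,0.06,0.037],"twist":[0,0,0]},
  {"translation":[0.2,0.08,0.041],"twist":[0,0,0]},
  {"translation":[0.24,0.095,0.043],"twist":[0,0,0]},
  {"translation":[0.29,0.11,0.042],"twist":[0,0,0]},
  {"translation":[0.34,0.13,0.04],"twist":[0,0,0]},
  {"translation":[0.39,0.15,0.03],"twist":[0,0,0]},
  {"translation":[0.45,0.175,0.02],"twist":[0,0,0]},
])

```text
t: 21.7
ee_pos: [575.0, 11.0, 303.6]
orientation: [-3.088, -0.578, 0.0]
ft_force: [-1.5, -0.4, -1.5]
width: 23.8
```

Run:
```python
from workcell import ctrl
from h import *
d=ctrl.get_image('top');s=ctrl.get_image('side')
pickle.dump((d,s),open('pics/f.pkl','wb'))
a=cv2.resize(d['img'][140:290,240:400,::-1],None,fx=3,fy=3)
b=cv2.resize(s['img'][180:320,250:370,::-1],None,fx=2.67,fy=450/140,interpolation=cv2.INTER_CUBIC)
cv2.imwrite('pics/w6.png',np.hstack([a,b]))
o=ctrl.get_obs();print(o['ee_pos'],o['ft_force'],o['width'])
Rz=R.from_euler('z',.37).as_matrix()
for q in(1.5,1.6,1.7,1.8,1.9):
    for y in(75,-75):
        P=Rz@np.array([55-110*np.cos(q),y,50+110*np.sin(q)])+[596.5,18.6,0]
        print(q,y,(proj(d,P)-[240,140])*3,(proj(s,P)-[250,180])*[2.67,450/140]+[480,0])
```

```text
[575.5676912   11.16111917 303.76480266] [0.69604663 0.83767883 0.26060511] 23.860623727942016
1.5 75 [ 59.0019078  180.69851287] [541.38298639 245.88367607]
1.5 -75 [247.14369854 104.08946558] [548.02746667  99.24485108]
1.6 75 [ 53.34134088 166.93444679] [527.73125081 245.88647353]
1.6 -75 [241.46801683  90.39977373] [535.61379916  99.17403785]
1.7 75 [ 47.83755445 153.44740461] [514.20233563 247.01940497]
1.7 -75 [235.78296435  77.05316663] [523.30711599 100.22712751]
1.8 75 [ 42.55936105 140.40636091] [500.96036004 249.26814953]
1.8 -75 [230.16011556  64.21649231] [511.25433271 102.39102671]
1.9 75 [ 37.57157683 127.97211081] [488.16486878 252.60253217]
1.9 -75 [224.66950172  52.04748641] [499.59844696 105.63727871]
```

View pics/w6.png

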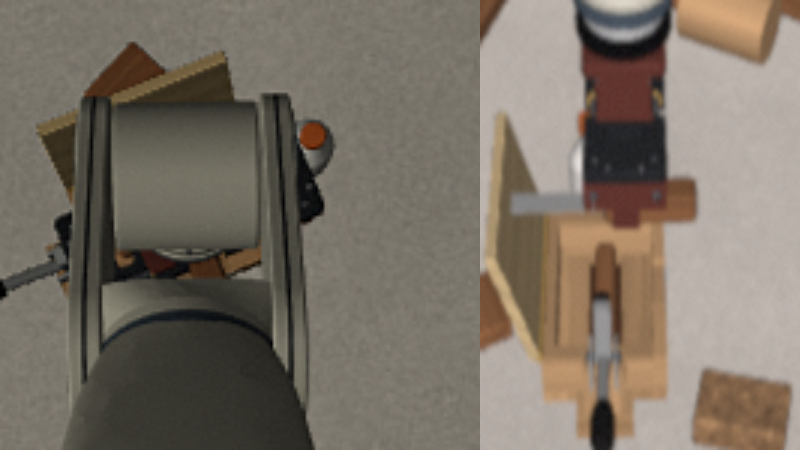

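The cover is at about 1.8 rad: its lip corner is at side crop (505,115) and top crop (230,65), matching the 1.8–1.85 model projections. Next I'll retreat, then lay the knife on the free table in front of the press.

Call:
send_rows([
  {"translation":[-0.04,-0.015,0],"twist":[0,0,0]},
  {"translation":[-0.1,-0.04,0],"twist":[0,0,0]},
  {"translation":[-0.2,-0.08,0],"twist":[0,0,0]},
  {"translation":[-0.3,-0.12,0],"twist":[0,0,0]},
  {"translation":[-0.4,-0.155,0],"twist":[0,0,0]},
  {"translation":[-0.5,-0.195,0],"twist":[0,0,0]},
  {"translation":[-0.6,-0.23,0],"twist":[0,0,0]},
  {"translation":[-0.7,-0.27,0],"twist":[0,0,0]},
  {"translation":[-0.8,-0.31,0],"twist":[0,0,0]},
  {"translation":[-0.9,-0.35,0],"twist":[0,0,0]},
])

```text
t: 22.8
ee_pos: [483.8, -24.5, 303.8]
orientation: [3.088, 0.578, 0.0]
ft_force: [0.4, -0.1, 0.2]
width: 23.9
```

Call:
send_rows([
  {"translation":[-0.1,-0.07,0],"twist":[0,0,0]},
  {"translation":[-0.2,-0.14,0],"twist":[0,0,0]},
  {"translation":[-0.3,-0.21,0],"twist":[0,0,0]},
  {"translation":[-0.4,-0.28,0],"twist":[0,0,0]},
  {"translation":[-0.5,-0.35,0],"twist":[0,0,0]},
  {"translation":[-0.6,-0.42,0],"twist":[0,0,0]},
  {"translation":[-0.6,-0.42,-0.1],"twist":[0,0,0]},
  {"translation":[-0.6,-0.42,-0.2],"twist":[0,0,0]},
  {"translation":[-0.6,-0.42,-0.3],"twist":[0,0,0]},
  {"translation":[-0.6,-0.42,-0.4],"twist":[0,0,0]},
])

```text
t: 23.8
ee_pos: [424.8, -66.0, 262.6]
orientation: [-3.088, -0.578, 0.001]
ft_force: [0.5, -0.3, -1.4]
width: 23.6
```

Call:
send_rows([
  {"translation":[0,0,-0.12],"twist":[0,0,0]},
  {"translation":[0,0,-0.24],"twist":[0,0,0]},
  {"translation":[0,0,-0.36],"twist":[0,0,0]},
  {"translation":[0,0,-0.48],"twist":[0,0,0]},
  {"translation":[0,0,-0.58],"twist":[0,0,0]},
  {"translation":[0,0,-0.66],"twist":[0,0,0]},
  {"translation":[0,0,-0.71],"twist":[0,0,0]},
  {"translation":[0,0,-0.74],"twist":[0,0,0]},
  {"translation":[0,0,-0.76],"twist":[0,0,0]},
  {"translation":[0,0,-0.77],"twist":[0,0,0]},
])

```text
t: 24.8
ee_pos: [424.7, -66.2, 186.8]
orientation: [3.088, 0.578, 0.001]
ft_force: [0.4, -0.4, -0.7]
width: 23.9
```

Run:
```python
from workcell import ctrl
o=ctrl.get_obs();print(o['t'],o['ee_pos'],o['ft_force'],o['moment'],o['width'])
```

```text
24.8 [424.68959734 -66.19545655 186.84823549] [ 0.36200188 -0.40348796 -0.73851992] [-0.02698649  0.00721232  0.04242991] 23.94755360079905
```

Call:
send_rows([
  {"translation":[0,0,-0.002],"twist":[0,0,0]},
  {"translation":[0,0,-0.004],"twist":[0,0,0]},
  {"translation":[0,0,-0.006],"twist":[0,0,0]},
  {"translation":[0,0,-0.008],"twist":[0,0,0]},
  {"translation":[0,0,-0.01],"twist":[0,0,0]},
  {"translation":[0,0,-0.01],"twist":[0,0,0]},
  {"translation":[0,0,-0.01],"twist":[0,0,0]},
  {"translation":[0,0,-0.01],"twist":[0,0,0]},
  {"translation":[0,0,-0.01],"twist":[0,0,0]},
  {"translation":[0,0,-0.01],"twist":[0,0,0]},
])

```text
t: 25.8
ee_pos: [424.7, -66.2, 186.1]
orientation: [3.088, 0.577, 0.001]
ft_force: [0.5, 0.2, 4.6]
width: 23.9
```

Call:
send_rows([
  {"translation":[0,0,0],"twist":[0,0,0]},
  {"translation":[0,0,0],"twist":[0,0,0]},
  {"translation":[0,0,0],"twist":[0,0,0]},
  {"translation":[0,0,0],"twist":[0,0,0]},
  {"translation":[0,0,0],"twist":[0,0,0]},
  {"translation":[0,0,0],"twist":[0,0,0]},
  {"translation":[0,0,0],"twist":[0,0,0]},
  {"translation":[0,0,0],"twist":[0,0,0]},
  {"translation":[0,0,0],"twist":[0,0,0]},
  {"translation":[0,0,0],"twist":[0,0,0]},
], grip=-1)

```text
t: 26.8
ee_pos: [424.6, -66.2, 185.8]
orientation: [3.088, 0.578, 0.0]
ft_force: [0.2, -0.1, -0.3]
width: 88.0
```

Call:
send_rows([
  {"translation":[0,0,0.05],"twist":[0,0,0]},
  {"translation":[0,0,0.15],"twist":[0,0,0]},
  {"translation":[0,0,0.25],"twist":[0,0,0]},
  {"translation":[0,0,0.35],"twist":[0,0,0]},
  {"translation":[0,0,0.45],"twist":[0,0,0]},
  {"translation":[0,0,0.55],"twist":[0,0,0]},
  {"translation":[0,0,0.65],"twist":[0,0,0]},
  {"translation":[0,0,0.75],"twist":[0,0,0]},
  {"translation":[0,0,0.85],"twist":[0,0,0]},
  {"translation":[0,0,0.95],"twist":[0,0,0]},
])

```text
t: 27.8
ee_pos: [424.5, -66.1, 281.6]
orientation: [-3.088, -0.578, -0.0]
ft_force: [0.3, 0.3, -0.5]
width: 87.8
```

Run:
```python
from workcell import ctrl
from h import *
o=ctrl.get_obs();print(o['t'],o['ee_pos'],o['ft_force'],o['width'])
d=ctrl.get_image('wrist');im=d['img'];hsv=cv2.cvtColor(im,cv2.COLOR_RGB2HSV)
# blade: grey pixels / handle: brown, in the central column
for v in range(60,360,15):print(v,im[v,322],end=' ')
s=ctrl.get_image('side');_,s0=pickle.load(open('pics/f.pkl','rb'))
df=np.abs(s['img'].astype(int)-s0['img']).max(2)[215:262,252:278]
print('\ncover-region change px',(df>30).sum(),df.size)
sub=s['img'][285:330,285:308].max(2);ys,xs=np.where(sub<45);print('clamp row',(ys.mean()+135)*2.5)
```

```text
27.8 [424.54940111 -66.13333984 281.63156237] [ 0.30585251  0.34238385 -0.52192841] 87.78581664637767
60 [184 173 163] 75 [181 170 158] 90 [183 173 161] 105 [133 130 127] 120 [134 131 128] 135 [131 128 124] 150 [132 128 126] 165 [131 129 125] 180 [130 128 125] 195 [129 127 124] 210 [132 131 126] 225 [86 54 35] 240 [116  76  44] 255 [114  74  46] 270 [111  72  43] 285 [111  73  43] 300 [107  70  41] 315 [107  69  44] 330 [136 121 108] 345 [176 164 154] 
cover-region change px 97 1222
clamp row 406.63157894736844
```

Knife: tip at row 103 and handle at rows 222–327, the same as when it first lay flat. Clamp: unchanged at row 406. Last, I'll check that the changed cover pixels are only the withdrawn blade, then hand in.

Run:
```python
from workcell import ctrl
from h import *
s=ctrl.get_image('side');_,s0=pickle.load(open('pics/f.pkl','rb'))
df=np.abs(s['img'].astype(int)-s0['img']).max(2)[215:290,252:278]
ys,xs=np.where(df>30);print(len(ys),ys.min()+215,ys.max()+215,xs.min()+252,xs.max()+252)
out=((ys<22)|(ys>35)).sum();print('outside blade strip',out)
if out<15: ctrl.close_job();print('handed in')
```

```text
99 240 246 261 277
outside blade strip 0
the job is handed in; nothing more can be done
handed in
```

I finished the job and handed it in at about 28 s of the 64 s allowed; the hand-in gave no verdict.

- **Clamp:** I pushed the handle back with the closed fingers. It dropped to its stop at about 1.65 rad, read from the image, and was still there in the last check.
- **Cover:** I took the knife by its handle, slid the blade through the notch, lifted the cover and swung it back to about 1.8 rad. After I withdrew the knife, the only pixels that changed around the cover were where the blade had been, so the cover stayed put.
- **Knife:** I set it down with light contact (4.6 N) on the free table in front of the press and released it. It lies flat, looking in the wrist camera as it did at the start. The fingers are open and about 95 mm above where they let go of it.

**Checks that failed or disagreed:**
- The first two clamp moves were refused because they left out the twist; nothing moved, and I resent them.
- Before inserting the blade, the cameras put the tip at 40 mm, while the arm's own position gave 45 mm. I went by the arm, and the blade entered the notch without force.
- I did not measure the other loose things at the end, though none was near the arm's path.

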